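# Seat the stage plate and hold the index plunger out

## Robot

A 7-joint arm with a two-finger parallel gripper is mounted at the origin on a cart in front of the work surface, level with it; the furniture and walls round the work are solid. World frame = base frame: x ahead of the robot, y to its left, z up, the work surface at z = 0. Lengths are in m, angles in rad, forces in N, time in s.
With the tool pointing down it reaches from about 0.4 to 0.875 m from the base axis. Payload 19.3 kg.
Tool frame: the origin (TCP) lies at the very end of the fingers, on their centre line; the grasp point (between the pads) lies 19 mm behind it; z points along the fingers, y is the line along which they close (so a half turn about z gives the same grasp; the last joint's range is limited). The gripper opens to 85 mm and grips with 20 to 120 N. Pads are 22 mm wide; open, the fingers measure 114 mm over their backs; the gripper's body (76 mm by 85 mm) begins 54 mm behind the grasp point. The pads swing forward as they close: fully open they stand 13 mm farther back than shut.
Start: joints at [-1.358, 0.521, -0.036, 1.599, 0.021, 1.021, -0.113], TCP at [0.174, 0.6, 0.201] pointing down, gripper open.
Joint ranges: [-2.91, 2.91], [-0.3, 2.13], [-1.5, 1.42], [0.17, 2.43], [-1.26, 4.41], [0.16, 1.93], [-2.52, 2.52]. Speed limits (rad/s): [1.89, 1.89, 2.39, 2.39, 3.01, 3.01, 3.01].

## Interface

Orientations are given as [roll, pitch, yaw] about the fixed x, y, z axes, in that order (R = Rz(yaw) Ry(pitch) Rx(roll)).
In Python, from workcell import monitor, viewer, bot gives the robot as it stands.
- The arm moves only by the tool move_arm, never from a script. Its arguments are lists of equal length, an entry for each row: "gripper": the opening, from 0 (shut) to 1 (fully open); "linear": the shift along the tool's x, y, z in cm, a list of three; "twist": the turn about the tool's z in degrees. A call has 1 to 8 rows; each row shifts and turns the commanded pose from where the row before left it, along the tool's axes as they then stand; what a row does not reach is not made up. A row lasts 1/10 s, in which the tool goes at most 50 mm and 8.59 degrees, less where a joint would pass 70% of its speed; a pose out of reach is approached as far as the arm can. A call with a gripper value outside its range is refused whole. The fingers move at their own pace and stop on an object; "squeeze" is the grip in N (left out, the last holds). Time passes only in rows, so rows that do not move let the fingers close. It gives the time, the measured TCP pose, the force, the opening and the grip force at its end, in the units of the state.
- monitor.observe(): the state, without advancing time (a new reading comes with each control period).
- viewer.grab_frame(name): name is "scene" or "side" or "wrist"; returns a dict with "img" (384x512x3 uint8, red, green, blue), "K" (3x3 intrinsics, pixels), "eye" and "rotation" of the camera in the world. Camera axes: x right, y up, looking along -z (the intrinsics and any distortion apply to the point x, -y, -z); pixel columns grow to the right and rows downward; lengths in m; the calibration is good to about 2 mm. A picture is of the moment at which its call begins. There is no depth.
- bot.job_done(): hands the job in; it is judged then, once.
The state is a dict: "clock": time; "qpos": joint angles; "qd": joint speeds; "joint_efforts": joint torques, N m; "position": TCP position; "tool_rot": TCP orientation; "force": force on the tool from outside, world axes, zero at the start; "moment": the same for the moment, N m; "grip_width": finger opening in m; "finger_force": force on a finger pad.
Only numpy, scipy, OpenCV 4.12 (cv2) and the standard library are available. Lean on these libraries where they do the work, as an engineer would, in place of code of your own. Each camera call takes 0.05 s, during which the arm holds its last target. There are 200 camera calls.

## Task

Fit the loose round stage plate, spigot down, into the hole in the middle of the indexing turntable and press it down past the sprung balls until it lies fully home and level on the table, with the index plunger still locking the table. Then draw the plunger's black knob straight up to its stop and finish while holding it there, so that I can turn the table to its next station; leave the table at its station, and leave the loupe and the small vial where they are.

Things in the scene. Friction and masses are not known exactly. Their poses are not given: they have to be found in the camera images.
- stage_plate: Loose round stage plate, 0.12 kg, that lies on the worktop: an aluminium flange 60 mm in diameter and 8 mm thick, with a black inlay on top; below it a spigot 30 mm in diameter and 8 mm long, its lowest 4 mm tapered to 25 mm. Origin: centre of the spigot's underside, z up (flange from z = 8 to 16 mm, so it stands 8 mm clear of the worktop all round). Grip it across the flange.
- plate_seat (a point): Centre of the flange's underside on the stage plate (8 mm above its origin); the flange's top is 8 mm above this point.
- index_base: Grey cast base of the indexing turntable, fixed, 176 mm in diameter, 14 mm high. On its own -y side a bracket carries the plunger: foot and post 66 to 106 mm out from the middle, arm 30 mm wide over the table's rim from 50 mm out, 50 mm above the worktop (screws 53). Origin: centre of the underside, on the table's axis, z up; place and yaw vary.
- table_seat (a point): Centre of the turntable's top (aluminium disc 150 mm wide, 16 thick) at the mouth of its central hole, 31.5 mm above the worktop, z up. Hole 32 mm wide, through; three sprung balls in its wall, 3 mm below the mouth, catch the spigot. Laid in, the plate stays about 3 mm proud; a push of 5 to 8 N on its middle sends it home, flange on the table.
- turntable (a joint): Turn of the table about its upright axis, rad; 0 at the present station, where the plunger's pin stands in one of eight holes 45 degrees apart on a 130 mm circle. Turns freely once the pin is out.
- plunger (a joint): How far the index plunger is drawn up, m: 0 with the pin (8 mm in diameter) 8 mm deep in its hole, 0.008 when the tip is level with the table's top, 0.012 at the stop. Its spring pulls it down with about 6 N at 0 and 12 N at the stop.
- plunger_grip (a point): Middle of the plunger's black knob, on its axis, 65 mm from the table's axis, 74 mm above the worktop with the pin in; moves with the knob. Knob: upright cylinder 25 mm in diameter, from 9 mm below to 9 mm above this point (dome 1 mm more); a hexagon nut 22 mm wide on the arm ends 18 mm below this point. Free all round.
- loupe: Bystander: black standing loupe, a ring 52 mm in diameter and 19 mm high. Origin: centre of its underside.
- vial_3: Bystander: capped glass vial standing upright behind the turntable, alone in front of the vial rack, 20 mm in diameter, 51 mm high. Origin: centre of its underside.

How it is judged:
By the outcome, as a careful person would: the job done as asked, in the order asked, and still so for the second after the job is handed in, while the arm keeps its last pose, push and grip.
It also fails if it takes over 58 s, if anything falls off the work surface, if the arm or the gripper's body presses on something with over 40 N, if the wrist force passes 120 N, or if a joint passes its speed limit or range.

## Working session

There is one attempt and no reset: what is moved stays moved. The work goes in short steps, Python scripts to look and compute and a tool call to move; the robot and the scene stay as the last step left them, time stands still between calls to the robot, and variables do not carry over. Pictures are saved under pics/ and viewed, at most 10 in all, crops included, and the job is handed in when it is done.

Besides the shell and the picture viewer there is one more tool, called after ">>>" in YAML: its name, and indented under it one key for each argument. move_arm: Moves the arm, as the interface text tells. Its arguments: {"type":"object","properties":{"gripper":{"type":"array"},"linear":{"type":"array"},"twist":{"type":"array"},"squeeze":{"type":"number"}},"required":["gripper","linear","twist"]}

```bash
mkdir -p pics
cat > h.py <<'E'
import numpy as np, cv2, json
from workcell import monitor, viewer, bot
def snap(cam,name):
    f=viewer.grab_frame(cam); cv2.imwrite(f'pics/{name}.png',f['img'][:,:,::-1])
    np.savez(f'pics/{name}.npz',**{k:np.array(f[k]) for k in f if k!='img'},img=f['img']); return f
def load(name): return dict(np.load(f'pics/{name}.npz',allow_pickle=True))
def ray(f,u,v):
    d=np.linalg.inv(f['K'])@[u,v,1]; d=f['rotation']@[d[0],-d[1],-d[2]]; return f['eye'],d
def atz(f,u,v,z):
    e,d=ray(f,u,v); return e+d*(z-e[2])/d[2]
def proj(f,p):
    c=f['rotation'].T@(np.array(p)-f['eye']); q=f['K']@[c[0],-c[1],-c[2]]; return q[:2]/q[2]
E
python3 - <<'E'
from h import *
a=[snap(c,c+'0') for c in('scene','side','wrist')]
for f in a: print({k:(np.round(f[k],3).tolist() if k!='img' else 0) for k in f})
cv2.imwrite('pics/both.png',np.hstack([cv2.resize(x['img'][:,:,::-1],(400,300)) for x in a[:2]]))
print(monitor.observe())
E
```

```text
{'img': 0, 'K': [[396.317, 0.0, 253.754], [0.0, 396.317, 184.914], [0.0, 0.0, 1.0]], 'eye': [0.035, -0.488, 0.598], 'rotation': [0.943, -0.006, -0.908]}
{'img': 0, 'K': [[429.403, 0.0, 257.04], [0.0, 429.403, 189.641], [0.0, 0.0, 1.0]], 'eye': [0.346, 0.737, 0.402], 'rotation': [1.207, -0.003, -2.825]}
{'img': 0, 'K': [[266.586, 0.0, 251.831], [0.0, 266.586, 189.189], [0.0, 0.0, 1.0]], 'eye': [0.111, 0.619, 0.373], 'rotation': [-0.27, 0.003, 1.289]}
{'clock': 0.15, 'qpos': array([-1.35821775,  0.52186849, -0.03630304,  1.59987229,  0.02119768,
        1.02111005, -0.11279781]), 'qd': array([ 0.00057577, -0.00328335,  0.00044905, -0.00270621,  0.00091082,
        0.00016914, -0.00072356]), 'joint_efforts': array([ 2.18105415e-03, -9.27388287e+01,  1.98082946e+00, -3.70058835e+01,
        1.79464807e-02,  6.52347720e-03,  6.55986855e-05]), 'position': array([0.17435575, 0.59989328, 0.2009653 ]), 'tool_rot': array([-3.14072203e+00,  6.93078612e-05,  2.85878153e+00]), 'force': array([-0.28730326,  0.45461515, -0.16035159]), 'moment': array([-0.00879239,  0.02573285,  0.00297078]), 'finger_force': 0.0, 'grip_width': 0.08566093314849657}
```

View pics/scene0.png

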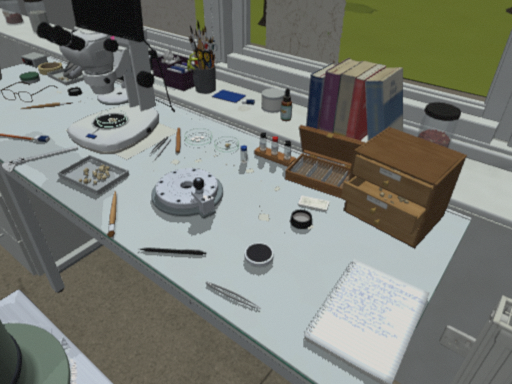

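View pics/side0.png

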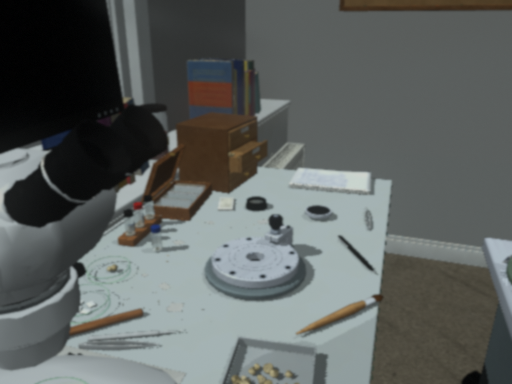

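Scene: turntable near (187,190), its knob (199,183), stage plate (259,255), loupe (301,218), vial (243,155). Side: hole (256,257), knob (276,221), plate (318,212). The rotation is given as rpy, so I'll convert it and enlarge crops.

```bash
cat >> h.py <<'E'
from scipy.spatial.transform import Rotation as Rot
def fix(f):
    f=dict(f); f['rotation']=Rot.from_euler('xyz',f['rotation']).as_matrix() if np.ndim(f['rotation'])==1 else f['rotation']; return f
E
python3 - <<'E'
from h import *
s=fix(load('scene0'));d=fix(load('side0'))
for n,f,uv in(('scene',s,[(187,185,.0315),(199,183,.074),(259,253,.016),(301,218,.019),(243,163,0)]),('side',d,[(256,257,.0315),(276,221,.074),(318,210,.016),(256,200,.019),(156,250,0)])):
    for u,v,z in uv: print(n,u,v,np.round(atz(f,u,v,z),4))
k=lambda f,x,y,w,h,s:cv2.resize(f['img'][y:y+h,x:x+w,::-1],None,fx=s,fy=s,interpolation=cv2.INTER_CUBIC)
A=k(s,145,155,80,60,5); B=k(s,230,230,80,60,5); C=k(d,200,200,112,100,4)[:, :400]; D=k(d,290,190,80,60,5)
cv2.imwrite('pics/crops.png',np.vstack([np.hstack([A,B]),np.hstack([k(d,205,210,100,75,4),D])]))
E
```

```text
scene 187 185 [0.5511 0.1162 0.0315]
scene 199 183 [0.5347 0.0552 0.074 ]
scene 259 253 [ 0.491 -0.15   0.016]
scene 301 218 [ 0.6323 -0.16    0.019 ]
scene 243 163 [0.7497 0.1033 0.    ]
side 256 257 [0.5481 0.1225 0.0315]
side 276 221 [0.5311 0.0592 0.074 ]
side 318 210 [ 0.4904 -0.1469  0.016 ]
side 256 200 [ 0.6387 -0.1519  0.019 ]
side 156 250 [0.7555 0.1055 0.    ]
```

View pics/crops.png

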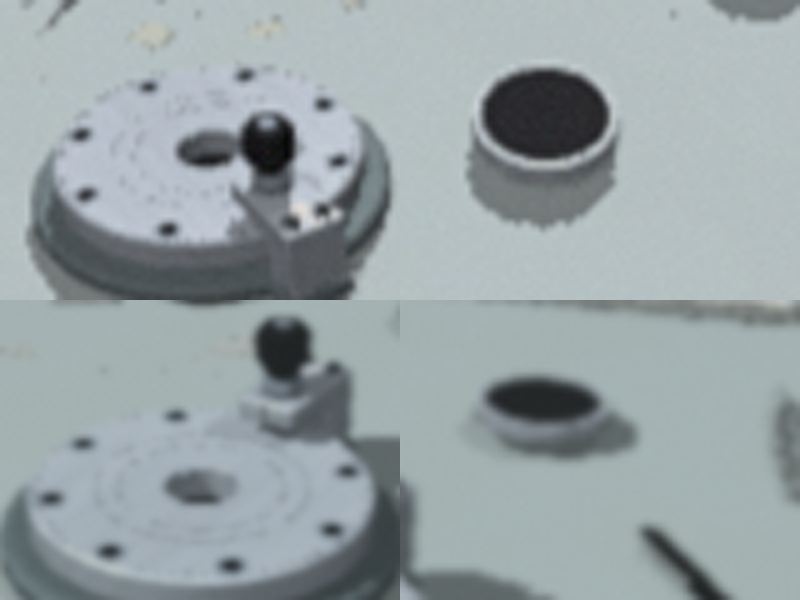

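Holes, hub and plate are clear in both views: the plate's inlay centre is at (259,252.6) in scene and (318.2,210) in side. I'll fit the turntable from the index holes and work out the first move.

```bash
cat >> h.py <<'E'
def delta(target,ydir_deg):
    """tool-frame shift (cm) at the present orientation and twist (deg) to bring tool y to ydir (mod 180)"""
    o=monitor.observe(); R=Rot.from_euler('xyz',o['tool_rot']).as_matrix()
    cur=np.degrees(np.arctan2(R[1,1],R[0,1])); tw=-((ydir_deg-cur+90)%180-90)
    print('pos',o['position'].round(4),'ydir',cur.round(1),'q',o['qpos'].round(2),'w',round(o['grip_width'],4),'F',o['force'].round(1))
    print('shift cm',(R.T@(np.array(target)-o['position'])*100).round(2),'twist',tw.round(1))
E
python3 - <<'E'
from h import *
from scipy.optimize import least_squares
s=fix(load('scene0'));d=fix(load('side0'))
hs=[np.array(p)/5+(144.6,154.6) for p in[(245,75),(324,103),(338,160),(168,229),(87,194),(81,134),(149,87)]]
hd=[np.array(p)/4+(204.6,134.6) for p in[(176,415),(84,443),(50,498),(109,551),(232,566),(331,529),(347,470)]]
for f,h in((s,hs),(d,hd)):
    P=np.array([atz(f,u,v,.0315)[:2] for u,v in h])
    def r(p):
        a=np.arctan2(*(P-p[:2]).T[::-1]); a=p[2]+np.round((a-p[2])/(np.pi/4))*np.pi/4
        return (P-p[:2]-.065*np.c_[np.cos(a),np.sin(a)]).ravel()
    q=min((least_squares(r,[.55,.12,t]) for t in(0,.2,.4,.6)),key=lambda q:q.cost)
    a=np.degrees(q.x[2])%45; print(q.x.round(4),'rms',np.sqrt(np.mean(q.fun**2)),'plunger az',a-135)
print(atz(s,258.6,252.2,.016),atz(d,317.8,209.6,.016))
delta([.5,.15,.2],-15); delta([.491,-.148,.12],-15)
E
```

```text
[0.5529 0.1202 0.5065] rms 0.00038792854518882866 plunger az -105.97743434903931
[0.5513 0.1186 0.504 ] rms 0.00043946197767987097 plunger az -106.12184271185279
[ 0.49227292 -0.14802582  0.016     ] [ 0.49121274 -0.14903287  0.016     ]
pos [0.1744 0.5999 0.201 ] ydir 73.8 q [-1.36  0.52 -0.04  1.6   0.02  1.02 -0.11] w 0.0857 F [-0.3  0.5 -0.2]
shift cm [-43.83 -34.11   0.13] twist 88.8
pos [0.1744 0.5999 0.201 ] ydir 73.8 q [-1.36  0.52 -0.04  1.6   0.02  1.02 -0.11] w 0.0857 F [-0.3  0.5 -0.2]
shift cm [-51.28 -62.98   8.15] twist 88.8
```

>>> move_arm:
  gripper: [1,1,1,1,1,1,1,1]
  linear:
    - [-3.1,-2.4,0]
    - [-3.1,-2.4,0]
    - [-3.1,-2.4,0]
    - [-3.1,-2.4,0]
    - [-3.1,-2.4,0]
    - [-3.1,-2.4,0]
    - [-3.1,-2.4,0]
    - [-3.1,-2.4,0]
  twist: [0,0,0,0,0,0,0,0]

```text
clock: 0.95
position: [0.3597, 0.3451, 0.2014]
tool_rot: [-3.142, -0.0, 2.859]
force: [0.5, 0.8, -0.5]
grip_width: 0.0854
finger_force: 0.0
```

>>> move_arm:
  gripper: [1,1,1,1,1,1,1,1]
  linear:
    - [-3.1,-2.4,0]
    - [-3.1,-2.4,0]
    - [-3.1,-2.4,0]
    - [-3.1,-2.4,0]
    - [-3.1,-2.4,0]
    - [-3.1,-2.4,0]
    - [0,0,0]
    - [0,0,0]
  twist: [0,0,0,0,0,0,8,8]

```text
clock: 1.75
position: [0.4979, 0.1549, 0.2012]
tool_rot: [-3.141, -0.0, 2.572]
force: [0.0, 0.3, -0.1]
grip_width: 0.0851
finger_force: 0.0
```

>>> move_arm:
  gripper: [1,1,1,1,1,1,1,1]
  linear:
    - [0,0,0]
    - [0,0,0]
    - [0,0,0]
    - [0,0,0]
    - [0,0,0]
    - [0,0,0]
    - [0,0,0]
    - [0,0,0]
  twist: [8,8,8,8,8,8,8,8]

```text
clock: 2.55
position: [0.4973, 0.1564, 0.2013]
tool_rot: [-3.141, 0.0, 1.457]
force: [0.5, 1.2, 0.3]
grip_width: 0.0851
finger_force: 0.0
```

```bash
python3 -c "
from h import *
delta([.4918,-.1485,.12],-16)"
```

```text
pos [0.4973 0.1564 0.2013] ydir -6.5 q [-0.75  0.39  0.44  1.89 -0.21  0.91 -0.33] w 0.0851 F [0.5 1.2 0.3]
shift cm [-30.35   2.92   8.13] twist 9.5
```

>>> move_arm:
  gripper: [1,1,1,1,1,1,1,1]
  linear:
    - [-3.8,0.37,0]
    - [-3.8,0.37,0]
    - [-3.8,0.37,0]
    - [-3.8,0.37,0]
    - [-3.8,0.37,0.5]
    - [-3.8,0.37,1]
    - [-3.8,0.37,2]
    - [-3.75,0.33,2.5]
  twist: [0,0,0,0,0,0,0,0]

```text
clock: 3.35
position: [0.4939, -0.15, 0.1413]
tool_rot: [3.14, -0.0, 1.463]
force: [0.8, -0.5, 0.4]
grip_width: 0.0852
finger_force: 0.0
```

>>> move_arm:
  gripper: [1,1,1]
  linear:
    - [0,0,1]
    - [0,0,1.1]
    - [0,0,0]
  twist: [5,4.5,0]

```text
clock: 3.65
position: [0.4928, -0.1485, 0.1192]
tool_rot: [-3.139, 0.001, 1.295]
force: [-0.5, 1.3, 0.1]
grip_width: 0.0856
finger_force: 0.0
```

Run:
```python
from h import *
f=fix(snap('wrist','w1')); delta([.4918,-.1485,.03],-16)
o=monitor.observe(); im=f['img'][:,:,::-1].copy()
print('proj plate',proj(f,[.4918,-.1485,.016]),'tcp',proj(f,o['position']), f['eye'])
cv2.imwrite('pics/w1v.png',im)
```

```text
pos [ 0.4932 -0.1484  0.12  ] ydir -15.6 q [-0.18  0.51  0.49  1.98 -0.35  0.73  0.24] w 0.0855 F [0.5 0.1 0.5]
shift cm [-0.04 -0.13  9.  ] twist 0.4
proj plate [249.91806644 181.66960539] tcp [250.66712025 217.45699144] [ 0.51267531 -0.08345121  0.29133118]
```

View pics/w1v.png

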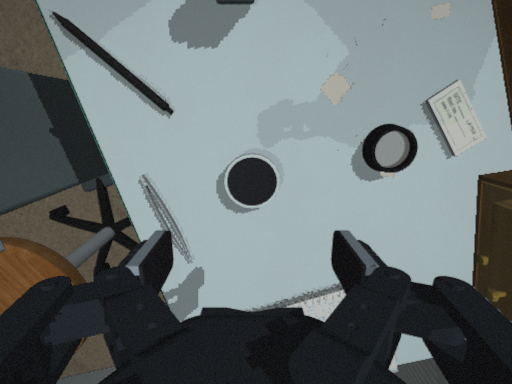

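The wrist view shows the plate at (251,181), within 1 mm of my estimate (250,182), and free of neighbours. I'll descend and grip.

>>> move_arm:
  gripper: [1,1,1,1,1,1,1,1]
  linear:
    - [0,-0.1,2]
    - [0,0,2.5]
    - [0,0,2.5]
    - [0,0,2]
    - [0,0,1.5]
    - [0,0,0.7]
    - [0,0,0.3]
    - [0,0,0]
  twist: [0,0,0,0,0,0,0,0]

```text
clock: 4.5
position: [0.493, -0.1481, 0.0059]
tool_rot: [3.141, -0.0, 1.298]
force: [-0.4, -0.2, 1.1]
grip_width: 0.0852
finger_force: 0.0
```

>>> move_arm:
  gripper: [0,0,0,0,0,0,0,0]
  linear:
    - [0,0,0]
    - [0,0,0]
    - [0,0,0]
    - [0,0,0]
    - [0,0,0]
    - [0,0,0]
    - [0,0,0]
    - [0,0,0]
  twist: [0,0,0,0,0,0,0,0]
  squeeze: 30

```text
clock: 5.3
position: [0.4926, -0.1482, 0.0054]
tool_rot: [-3.142, 0.0, 1.297]
force: [0.3, 0.0, 0.2]
grip_width: -0.0001
finger_force: 0.0
```

Run:
```python
from h import *
f=snap('side','s1');g=snap('wrist','w2'); delta([.4918,-.1485,.09],-16)
print('tcp side',proj(fix(f),monitor.observe()['position']))
A=cv2.resize(f['img'][150:250,270:370,::-1],(600,600),interpolation=cv2.INTER_CUBIC)
cv2.imwrite('pics/s1v.png',A)
```

```text
pos [ 0.4927 -0.1482  0.0054] ydir -15.7 q [-0.07  0.7   0.34  2.04 -0.48  0.49  0.35] w 0.0001 F [-0.2  0.8  0.3]
shift cm [-0.05 -0.08 -8.46] twist 0.3
tcp side [316.8497255  213.96847403]
```

View pics/s1v.png

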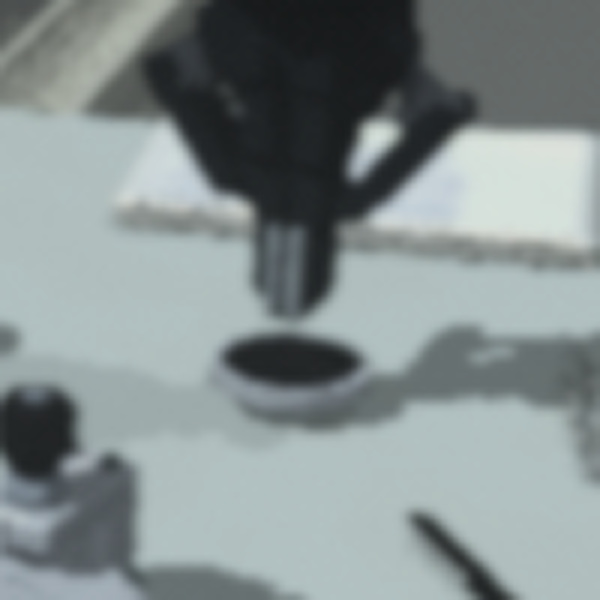

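The fingers shut without the plate: their tip shows at side pixel (318,203), above the plate rather than at it. I'll check the real tip position before going on.

Run:
```python
from h import *
d=fix(load('side0'));g=load('w2')
for z in(.005,.015,.02,.025,.03,.035,.04):print(z,proj(d,[.4927,-.1482,z]).round(1))
f=snap('scene','c2'); p=proj(fix(f),[.4927,-.1482,.005]);print('scene tcp',p)
A=cv2.resize(f['img'][200:280,210:310,::-1],(500,400),interpolation=cv2.INTER_CUBIC)
B=cv2.resize(g['img'][120:300,180:320,::-1],(300,400),interpolation=cv2.INTER_CUBIC)
cv2.imwrite('pics/c2v.png',np.hstack([A,B]))
```

```text
0.005 [316.8 214.1]
0.015 [317.1 210.1]
0.02 [317.2 208. ]
0.025 [317.3 206. ]
0.03 [317.4 203.9]
0.035 [317.5 201.9]
0.04 [317.6 199.8]
scene tcp [258.72392272 255.93762133]
```

View pics/c2v.png

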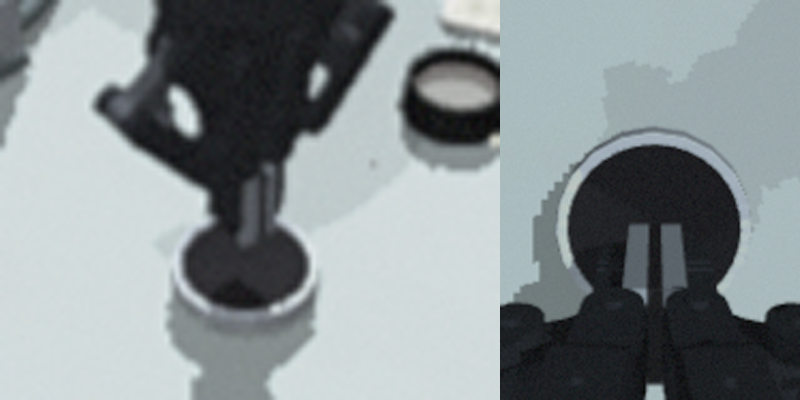

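Run:
```python
from h import *
def tri(L):
    A=np.zeros((3,3));b=np.zeros(3)
    for f,u,v in L:
        e,d=ray(f,u,v);d=d/np.linalg.norm(d);M=np.eye(3)-np.outer(d,d);A+=M;b+=M@e
    return np.linalg.solve(A,b)
s,d,w=fix(load('c2')),fix(load('s1')),fix(load('w2'))
L=[(s,261,249.4),(d,318,203),(w,252,220)]
print(tri(L),tri(L[:2]),tri(L[::2]),tri(L[1:]))
P=[(s,258.6,252.2),(d,317.8,209.6)]; print('plate',tri(P))
# plate in wrist
print('w',proj(w,[.4918,-.1485,.016]),[ (proj(w,[.4927,-.1482,z])).round(1) for z in(.005,.03)])
# flange ring size in the wrist picture: crop width 557..750 -> px
print('depth from ring', w['K'][0,0]*.06/((750-557)/300*140), w['eye'])
```

```text
[ 0.49389112 -0.14876753  0.02698674] [ 0.49195228 -0.15464971  0.02922048] [ 0.49681783 -0.1472462   0.01894469] [ 0.49339593 -0.1400098   0.03482927]
plate [ 0.49140532 -0.14840299  0.01650576]
w [248.82049292 224.0342184 ] [array([250.1, 217.1]), array([249.9, 232.4])]
depth from ring 0.17759258885076704 [ 0.5120237  -0.08309324  0.17758677]
```

The side and wrist rays agree that the near pad edge is well above the reported TCP. I'll find the real tip height by gently touching the plate's top (z = 16 mm) with the shut fingers.

>>> move_arm:
  gripper: [0,0,0,0,0,0]
  linear:
    - [0,0,0.1]
    - [0,0,0.1]
    - [0,0,0.1]
    - [0,0,0.1]
    - [0,0,0.1]
    - [0,0,0]
  twist: [0,0,0,0,0,0]

```text
clock: 6.05
position: [0.4926, -0.1482, 0.0003]
tool_rot: [-3.141, 0.0, 1.297]
force: [-0.4, 0.6, 0.3]
grip_width: -0.0002
finger_force: 0.0
```

>>> move_arm:
  gripper: [0,0,0,0]
  linear:
    - [0,0,0.1]
    - [0,0,0.1]
    - [0,0,0.1]
    - [0,0,0]
  twist: [0,0,0,0]

```text
clock: 6.45
position: [0.4926, -0.1482, -0.0027]
tool_rot: [-3.141, 0.0, 1.297]
force: [-0.1, -0.8, -0.9]
grip_width: -0.0001
finger_force: 0.0
```

>>> move_arm:
  gripper: [0,0,0,0]
  linear:
    - [0,0,0.1]
    - [0,0,0.1]
    - [0,0,0.1]
    - [0,0,0]
  twist: [0,0,0,0]

```text
clock: 6.85
position: [0.4926, -0.1482, -0.0057]
tool_rot: [-3.141, 0.0, 1.297]
force: [0.7, 0.3, -0.6]
grip_width: 0.0002
finger_force: 0.0
```

>>> move_arm:
  gripper: [0,0,0]
  linear:
    - [0,0,0.1]
    - [0,0,0.1]
    - [0,0,0]
  twist: [0,0,0]

```text
clock: 7.15
position: [0.4926, -0.1482, -0.0077]
tool_rot: [-3.141, 0.0, 1.297]
force: [-0.4, 0.2, -0.4]
grip_width: -0.0001
finger_force: 0.0
```

>>> move_arm:
  gripper: [0,0,0]
  linear:
    - [0,0,0.1]
    - [0,0,0.1]
    - [0,0,0]
  twist: [0,0,0]

```text
clock: 7.45
position: [0.4926, -0.1482, -0.0097]
tool_rot: [-3.141, -0.0, 1.297]
force: [-0.5, 0.5, -0.3]
grip_width: -0.0002
finger_force: 0.0
```

>>> move_arm:
  gripper: [0,0,0]
  linear:
    - [0,0,0.1]
    - [0,0,0.1]
    - [0,0,0]
  twist: [0,0,0]

```text
clock: 7.75
position: [0.4926, -0.1482, -0.0117]
tool_rot: [-3.141, -0.0, 1.297]
force: [-0.1, -0.1, -0.4]
grip_width: -0.0002
finger_force: 0.0
```

>>> move_arm:
  gripper: [0,0,0]
  linear:
    - [0,0,0.1]
    - [0,0,0.1]
    - [0,0,0]
  twist: [0,0,0]

```text
clock: 8.05
position: [0.4926, -0.1482, -0.0137]
tool_rot: [-3.141, 0.0, 1.297]
force: [-0.8, 0.1, 0.8]
grip_width: 0.0001
finger_force: 0.0
```

Run:
```python
from h import *
a=snap('side','s3')['img'][175:225,295:345,::-1];b=snap('scene','c3')['img'][225:275,235:285,::-1]
cv2.imwrite('pics/v3.png',np.hstack([cv2.resize(x,(400,400),interpolation=cv2.INTER_CUBIC) for x in(a,b)]))
```

```text
(no output)
```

View pics/v3.png

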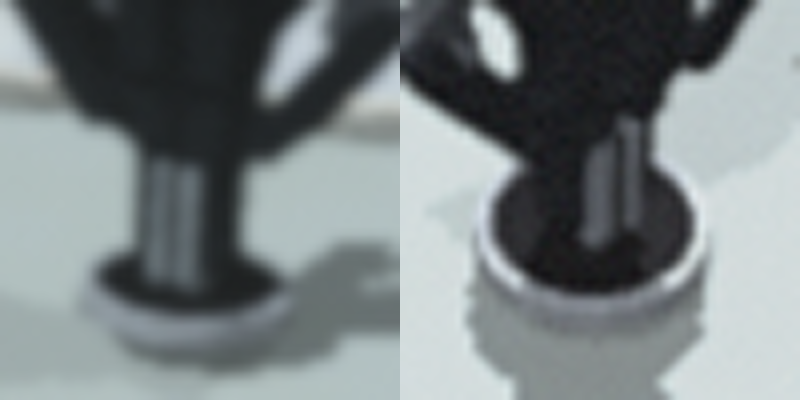

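The pads' ends now look level with the inlay (side about (317,211)). I'll go on by single millimetres to contact.

>>> move_arm:
  gripper: [0,0,0]
  linear:
    - [0,0,0.1]
    - [0,0,0]
    - [0,0,0]
  twist: [0,0,0]

```text
clock: 8.45
position: [0.4928, -0.1483, -0.0139]
tool_rot: [3.141, -0.0, 1.296]
force: [-4.8, 1.1, 19.2]
grip_width: -0.0003
finger_force: 9.8
```

>>> move_arm:
  gripper: [0,0,0]
  linear:
    - [0,0,0.1]
    - [0,0,0]
    - [0,0,0]
  twist: [0,0,0]

```text
clock: 8.75
position: [0.4929, -0.1483, -0.0141]
tool_rot: [3.141, -0.001, 1.296]
force: [-8.5, 3.7, 43.6]
grip_width: 0.0002
finger_force: 21.8
```

Contact reads at TCP z = −13.8 mm on a 16 mm top, so the shut tips lie 30 mm behind the reported TCP. I'll use that offset, back off, open and grip lower.

>>> move_arm:
  gripper: [0,0,1,1,1,1,1,1]
  linear:
    - [0,0,-0.5]
    - [0,0,-2.5]
    - [0,0,0]
    - [0,0,0]
    - [0,0,0]
    - [0,0,0]
    - [0,0,0]
    - [0,0,0]
  twist: [0,0,0,0,0,0,0,0]

```text
clock: 9.55
position: [0.4925, -0.1482, 0.0141]
tool_rot: [-3.141, 0.0, 1.297]
force: [0.2, 0.3, -0.0]
grip_width: 0.0847
finger_force: 0.0
```

>>> move_arm:
  gripper: [1,1,1,1,1,1,1,1]
  linear:
    - [0,0,0]
    - [0,0,0]
    - [0,0,1]
    - [0,0,1]
    - [0,0,1]
    - [0,0,0.7]
    - [0,0,0.3]
    - [0,0,0]
  twist: [0,0,0,0,0,0,0,0]

```text
clock: 10.35
position: [0.4923, -0.1483, -0.0261]
tool_rot: [-3.141, 0.0, 1.296]
force: [1.1, -0.5, -0.2]
grip_width: 0.0852
finger_force: 0.0
```

>>> move_arm:
  gripper: [0,0,0,0,0,0,0,0]
  linear:
    - [0,0,0]
    - [0,0,0]
    - [0,0,0]
    - [0,0,0]
    - [0,0,0]
    - [0,0,0]
    - [0,0,0]
    - [0,0,0]
  twist: [0,0,0,0,0,0,0,0]
  squeeze: 30

```text
clock: 11.15
position: [0.493, -0.1483, -0.025]
tool_rot: [3.141, -0.0, 1.297]
force: [-0.2, 0.5, 6.2]
grip_width: 0.0586
finger_force: 30.7
```

>>> move_arm:
  gripper: [0,0,0,0,0,0,0,0]
  linear:
    - [0,0,-0.5]
    - [0,0,-1]
    - [0,0,-2]
    - [0,0,-2]
    - [0,0,-2]
    - [0,0,-1.5]
    - [0,0,0]
    - [0,0,0]
  twist: [0,0,0,0,0,0,0,0]
  squeeze: 40

```text
clock: 11.95
position: [0.4928, -0.148, 0.0647]
tool_rot: [3.141, -0.0, 1.297]
force: [0.5, -1.1, -1.5]
grip_width: 0.0576
finger_force: 43.2
```

Run:
```python
from h import *
a=snap('side','s4');b=snap('scene','c4');w=snap('wrist','w4')
o=monitor.observe();p=o['position'];q=p+[0,0,.035]
for f in(a,b,w):print(proj(fix(f),q))
u=proj(fix(a),q).astype(int);v=proj(fix(b),q).astype(int)
c=lambda f,u:cv2.resize(f['img'][u[1]-30:u[1]+30,u[0]-30:u[0]+30,::-1],(400,400),interpolation=cv2.INTER_CUBIC)
W=cv2.resize(w['img'][120:300,140:380,::-1],(267,200),interpolation=cv2.INTER_CUBIC)
cv2.imwrite('pics/v4.png',np.vstack([np.hstack([c(a,u),c(b,v)]),np.hstack([W,np.zeros((200,533,3),np.uint8)])]))
print('crop origins',u-30,v-30); delta([.552,.1194,.09],-16)
```

```text
[319.27696975 174.86299206]
[259.19277284 221.37542028]
[249.58973234 240.27602918]
crop origins [289 144] [229 191]
pos [ 0.4922 -0.1481  0.0638] ydir -15.7 q [-0.13  0.6   0.42  2.02 -0.42  0.61  0.3 ] w 0.0582 F [ 0.2  0.5 -2.1]
shift cm [27.37 -1.49 -2.62] twist 0.3
```

View pics/v4.png

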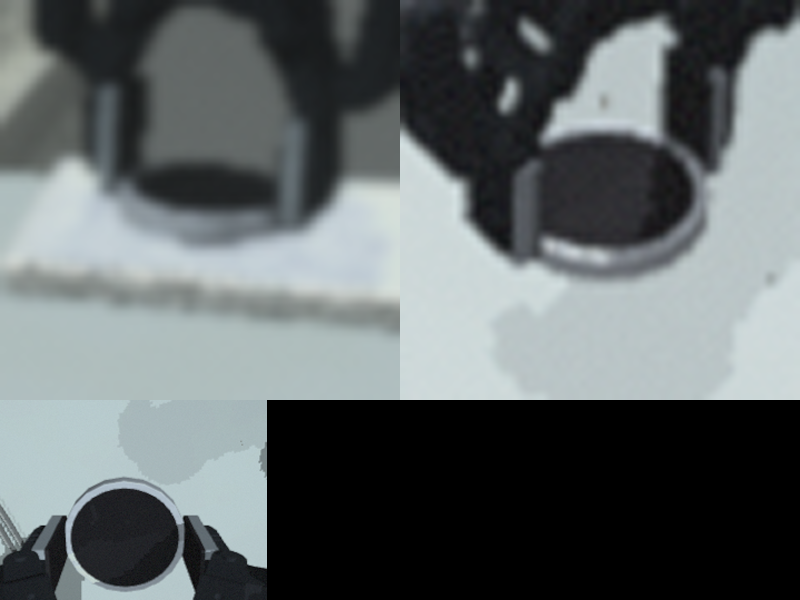

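The plate is held level between both pads: inlay centre at side ≈ (320,172), scene ≈ (261.5,220.5), wrist ≈ (252.4,243). I'll triangulate its offset from the TCP.

Run:
```python
from h import *
s,d=fix(load('c4')),fix(load('s4'));p=monitor.observe()['position']
A=np.zeros((3,3));b=np.zeros(3)
for f,u,v in[(s,261.5,220.3),(d,320.05,172.05)]:
    e,r=ray(f,u,v);r=r/np.linalg.norm(r);M=np.eye(3)-np.outer(r,r);A+=M;b+=M@e
x=np.linalg.solve(A,b);print('plate top',x,'tcp',p,'off',x-p)
for f,u,v in[(s,261.5,220.3),(d,320.05,172.05)]:
    print([ (atz(f,u,v,z)-p)[:2].round(4) for z in(.102,.106,.11)])
```

```text
plate top [ 0.49208982 -0.15331599  0.10396013] tcp [ 0.49224303 -0.1480994   0.06380577] off [-0.00015321 -0.00521659  0.04015437]
[array([ 0.0022, -0.0037]), array([-0.0015, -0.0065]), array([-0.0052, -0.0092])]
[array([ 0.0003, -0.0102]), array([-0.0016,  0.0017]), array([-0.0036,  0.0137])]
```

>>> move_arm:
  gripper: [0,0,0,0,0,0,0,0]
  linear:
    - [0,0,-1.5]
    - [0,0,-2]
    - [3,-0.2,0]
    - [4,-0.2,0]
    - [4,-0.2,0]
    - [4,-0.2,0]
    - [4,-0.2,0]
    - [4,-0.2,0]
  twist: [0,0,0,0,0,0,0,0]

```text
clock: 12.9
position: [0.5432, 0.078, 0.0988]
tool_rot: [-3.141, 0.001, 1.297]
force: [-0.1, -0.8, -1.7]
grip_width: 0.0575
finger_force: 43.4
```

>>> move_arm:
  gripper: [0,0,0,0]
  linear:
    - [3.4,-0.2,0]
    - [1,0,0]
    - [0,0,0]
    - [0,0,0]
  twist: [0,0,0,0]

```text
clock: 13.3
position: [0.553, 0.1179, 0.099]
tool_rot: [-3.141, 0.001, 1.296]
force: [-0.5, -0.3, -2.4]
grip_width: 0.0578
finger_force: 43.4
```

Run:
```python
from h import *
delta([.5528,.1199,.015],-16)
```

```text
pos [0.553  0.1179 0.099 ] ydir -15.8 q [-0.66  0.62  0.49  1.87 -0.4   0.76 -0.22] w 0.0578 F [-0.5 -0.3 -2.4]
shift cm [ 0.2  -0.07  8.4 ] twist 0.2
```

>>> move_arm:
  gripper: [0,0,0,0,0,0,0]
  linear:
    - [0.2,-0.07,1]
    - [0,0,2]
    - [0,0,2]
    - [0,0,2]
    - [0,0,1]
    - [0,0,0.2]
    - [0,0,0]
  twist: [0,0,0,0,0,0,0]

```text
clock: 14.0
position: [0.5533, 0.1209, 0.0175]
tool_rot: [3.142, 0.0, 1.296]
force: [1.1, -0.1, -1.2]
grip_width: 0.0575
finger_force: 43.4
```

Run:
```python
from h import *
a=snap('side','s5');b=snap('scene','c5');w=snap('wrist','w5')
o=monitor.observe();p=o['position'];print(p,o['force'])
A=cv2.resize(a['img'][205:305,205:305,::-1],(400,400),interpolation=cv2.INTER_CUBIC)
B=cv2.resize(b['img'][145:225,145:225,::-1],(400,400),interpolation=cv2.INTER_CUBIC)
for f,I,o,k in((a,A,(205,205),4),(b,B,(145,145),5)):
    f=fix(f)
    t=np.linspace(0,2*np.pi,73)
    # expected: table-top circle at the fitted centre (green), flange top at z (red)
    for c,r,z,col in(((.552,.1194),.075,.0315,(0,255,0)),((p[0]-.0008,p[1]-.0005),.03,p[2]+.041,(0,0,255))):
        P=np.array([(proj(f,[c[0]+r*np.cos(q),c[1]+r*np.sin(q),z])-o+.5)*k for q in t]).astype(int)
        for x in P[::2]: cv2.circle(I,tuple(map(int,x)),1,col,-1)
W=cv2.resize(w['img'][100:310,112:392,::-1],(267,200),interpolation=cv2.INTER_AREA)
cv2.imwrite('pics/v5.png',np.vstack([np.hstack([A,B]),np.hstack([W,np.zeros((200,533,3),np.uint8)])]))
```

```text
[0.55373095 0.12150059 0.01819056] [-0.59632206  0.4097422  -2.06492707]
```

View pics/v5.png

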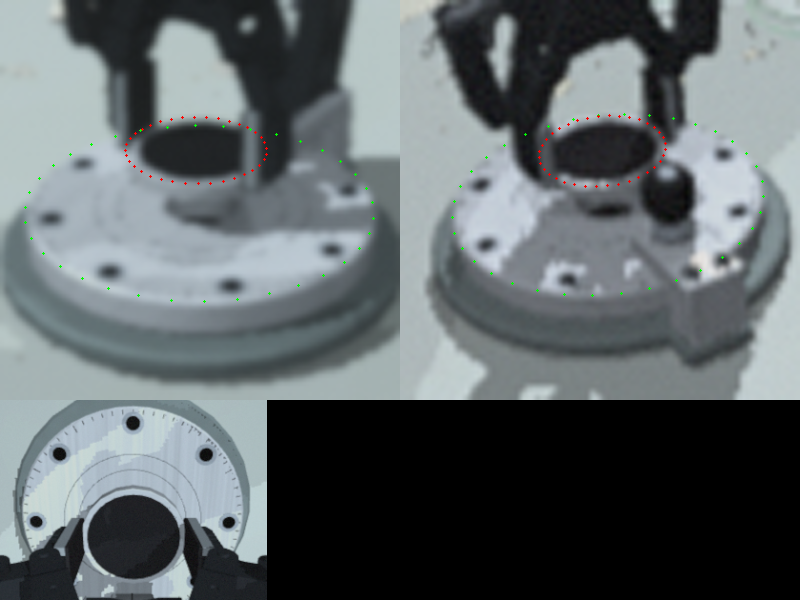

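The overlays agree with the table rim and flange to about 1 px. In the wrist view the flange (134.5) sits about 1 mm to the right of the table's axis (132.5). I'll correct that and let it settle.

>>> move_arm:
  gripper: [0,0,0]
  linear:
    - [0,-0.1,0]
    - [0,0,0]
    - [0,0,0]
  twist: [0,0,0]

```text
clock: 14.45
position: [0.5523, 0.1219, 0.0176]
tool_rot: [3.141, -0.0, 1.297]
force: [0.6, 0.2, -1.6]
grip_width: 0.0574
finger_force: 43.4
```

>>> move_arm:
  gripper: [0,0,0,0]
  linear:
    - [0,0,0.3]
    - [0,0,0.3]
    - [0,0,0.2]
    - [0,0,0]
  twist: [0,0,0,0]

```text
clock: 14.85
position: [0.552, 0.1216, 0.009]
tool_rot: [-3.141, 0.0, 1.297]
force: [1.1, -0.4, -1.0]
grip_width: 0.0576
finger_force: 43.4
```

>>> move_arm:
  gripper: [0,0,0,0,0]
  linear:
    - [-0.12,0,0]
    - [0,0,0.2]
    - [0,0,0.2]
    - [0,0,0.1]
    - [0,0,0]
  twist: [0,0,0,0,0]

```text
clock: 15.35
position: [0.5518, 0.1206, 0.0042]
tool_rot: [-3.141, 0.0, 1.297]
force: [-0.3, 0.5, -1.5]
grip_width: 0.0578
finger_force: 43.4
```

>>> move_arm:
  gripper: [0,0,0]
  linear:
    - [0,0,0.1]
    - [0,0,0.1]
    - [0,0,0]
  twist: [0,0,0]

```text
clock: 15.65
position: [0.552, 0.1205, 0.0023]
tool_rot: [3.141, 0.0, 1.297]
force: [1.4, -0.1, -1.2]
grip_width: 0.0572
finger_force: 43.5
```

>>> move_arm:
  gripper: [0,0,0]
  linear:
    - [0,0,0.1]
    - [0,0,0]
    - [0,0,0]
  twist: [0,0,0]

```text
clock: 15.95
position: [0.5521, 0.1205, 0.0015]
tool_rot: [3.141, 0.0, 1.297]
force: [1.7, -2.1, 0.3]
grip_width: 0.0578
finger_force: 43.6
```

>>> move_arm:
  gripper: [0,0,0]
  linear:
    - [0,0,0.1]
    - [0,0,0]
    - [0,0,0]
  twist: [0,0,0]

```text
clock: 16.25
position: [0.5519, 0.1206, 0.0003]
tool_rot: [-3.141, 0.0, 1.297]
force: [2.3, -0.3, -1.3]
grip_width: 0.0575
finger_force: 43.6
```

>>> move_arm:
  gripper: [0,0,0]
  linear:
    - [0,0,0.1]
    - [0,0,0]
    - [0,0,0]
  twist: [0,0,0]

```text
clock: 16.55
position: [0.5518, 0.1206, -0.0007]
tool_rot: [-3.141, 0.0, 1.297]
force: [-0.1, -0.3, -0.8]
grip_width: 0.0576
finger_force: 43.5
```

>>> move_arm:
  gripper: [0,0,0]
  linear:
    - [0,0,0.1]
    - [0,0,0]
    - [0,0,0]
  twist: [0,0,0]

```text
clock: 16.85
position: [0.5519, 0.1207, -0.0013]
tool_rot: [-3.142, -0.0, 1.297]
force: [-1.3, -1.3, 7.0]
grip_width: 0.0578
finger_force: 44.2
```

>>> move_arm:
  gripper: [1,1,1,1,1,1,1,1]
  linear:
    - [0,0,0]
    - [0,0,0]
    - [0,0,0]
    - [0,0,0]
    - [0,0,-0.5]
    - [0,0,-1]
    - [0,0,-1]
    - [0,0,-1]
  twist: [0,0,0,0,0,0,0,0]

```text
clock: 17.65
position: [0.5522, 0.1206, 0.0346]
tool_rot: [3.141, -0.0, 1.297]
force: [-0.5, 0.3, -0.3]
grip_width: 0.0854
finger_force: 0.0
```

>>> move_arm:
  gripper: [0,0,0,0,0,0,0,0]
  linear:
    - [0,0,-0.5]
    - [0,0,0]
    - [0,0,0]
    - [0,0,0]
    - [0,0,0]
    - [0,0,0]
    - [0,0,0]
    - [0,0,0]
  twist: [0,0,0,0,0,0,0,0]

```text
clock: 18.45
position: [0.5519, 0.1206, 0.0383]
tool_rot: [-3.142, 0.0, 1.297]
force: [0.3, -0.5, -0.4]
grip_width: 0.0002
finger_force: 0.0
```

Run:
```python
from h import *
w=snap('wrist','w6');a=snap('side','s6');b=snap('scene','c6');delta([.552,.1194,.02],-16)
```

```text
pos [0.5519 0.1206 0.0384] ydir -15.7 q [-0.61  0.7   0.42  1.9  -0.46  0.64 -0.18] w -0.0002 F [-0.2  0.1 -0. ]
shift cm [-0.11  0.04  1.84] twist 0.3
```

>>> move_arm:
  gripper: [0,0,0,0,0]
  linear:
    - [-0.1,0,0.5]
    - [0,0,0.8]
    - [0,0,0.8]
    - [0,0,0.3]
    - [0,0,0]
  twist: [0,0,0,0,0]

```text
clock: 19.1
position: [0.5513, 0.1194, 0.0137]
tool_rot: [-3.141, 0.001, 1.297]
force: [-0.1, 0.1, 0.1]
grip_width: -0.0
finger_force: 0.0
```

>>> move_arm:
  gripper: [0,0,0]
  linear:
    - [0,0,0.1]
    - [0,0,0.1]
    - [0,0,0]
  twist: [0,0,0]

```text
clock: 19.4
position: [0.5517, 0.1197, 0.0125]
tool_rot: [3.141, -0.0, 1.297]
force: [-0.4, 0.4, 0.1]
grip_width: -0.0002
finger_force: 0.0
```

>>> move_arm:
  gripper: [0,0,0]
  linear:
    - [0,0,0.05]
    - [0,0,0.05]
    - [0,0,0]
  twist: [0,0,0]

```text
clock: 19.7
position: [0.5516, 0.1196, 0.0114]
tool_rot: [-3.142, 0.0, 1.297]
force: [-0.6, 0.0, -0.2]
grip_width: -0.0
finger_force: 0.0
```

>>> move_arm:
  gripper: [0,0,0]
  linear:
    - [0,0,0.05]
    - [0,0,0.05]
    - [0,0,0]
  twist: [0,0,0]

```text
clock: 20.0
position: [0.5517, 0.1196, 0.0103]
tool_rot: [-3.142, 0.0, 1.297]
force: [0.6, -0.6, -0.2]
grip_width: -0.0
finger_force: 0.0
```

>>> move_arm:
  gripper: [0,0,0]
  linear:
    - [0,0,0.05]
    - [0,0,0]
    - [0,0,0]
  twist: [0,0,0]

```text
clock: 20.3
position: [0.5517, 0.1196, 0.0099]
tool_rot: [3.142, -0.0, 1.297]
force: [-0.4, -0.1, -0.2]
grip_width: 0.0002
finger_force: 0.0
```

>>> move_arm:
  gripper: [0,0,0]
  linear:
    - [0,0,0.05]
    - [0,0,0]
    - [0,0,0]
  twist: [0,0,0]

```text
clock: 20.6
position: [0.5517, 0.1196, 0.0097]
tool_rot: [3.142, -0.0, 1.297]
force: [-1.7, -0.7, 7.7]
grip_width: -0.0003
finger_force: 3.3
```

Contact came at TCP z = 9.7 mm, which is the fully home height, so the grip itself pressed it home. A firmer push will confirm.

>>> move_arm:
  gripper: [0,0,0,0]
  linear:
    - [0,0,0.05]
    - [0,0,0]
    - [0,0,0]
    - [0,0,0]
  twist: [0,0,0,0]

```text
clock: 21.0
position: [0.5518, 0.1196, 0.0096]
tool_rot: [3.141, -0.001, 1.297]
force: [-4.4, -0.4, 16.5]
grip_width: -0.0001
finger_force: 8.3
```

Run:
```python
from h import *
k=np.array([.552,.1194])+.065*np.array([np.cos(np.radians(-106)),np.sin(np.radians(-106))]);print(k)
delta([*k,.09],-16)
```

```text
[0.53408357 0.05691799]
pos [0.5518 0.1196 0.0096] ydir -15.7 q [-0.59  0.75  0.39  1.91 -0.49  0.58 -0.15] w -0.0001 F [-4.4 -0.4 16.5]
shift cm [-6.51 -0.   -8.04] twist 0.3
```

It's home and rigid at 16 N. Next, go up and over the knob.

>>> move_arm:
  gripper: [0,0,0,0,0,0,0,0]
  linear:
    - [0,0,-0.6]
    - [0,0,-1.5]
    - [0,0,-2]
    - [0,0,-2]
    - [0,0,-2]
    - [-2,0,0]
    - [-2.5,0,0]
    - [-2,0,0]
  twist: [0,0,0,0,0,0,0,0]

```text
clock: 21.8
position: [0.5339, 0.056, 0.091]
tool_rot: [3.141, -0.0, 1.296]
force: [0.7, 0.3, -0.3]
grip_width: -0.0001
finger_force: 0.0
```

>>> move_arm:
  gripper: [1,1,1,1,1,1,1,1]
  linear:
    - [0,0,0]
    - [0,0,0]
    - [0,0,0]
    - [0,0,0]
    - [0,0,0]
    - [0,0,0]
    - [0,0,0]
    - [0,0,0]
  twist: [0,0,0,0,0,0,0,0]

```text
clock: 22.6
position: [0.5341, 0.0571, 0.0899]
tool_rot: [-3.142, 0.0, 1.297]
force: [-1.5, -0.1, 0.8]
grip_width: 0.0853
finger_force: 0.0
```

Run:
```python
from h import *
delta([.5341,.0569,.034],-16)
w=snap('wrist','w7');a=snap('side','s7');f=fix(w)
print('knob top proj',proj(f,[.5341,.0569,.083]),'tcp',proj(f,monitor.observe()['position']))
W=cv2.resize(w['img'][:,:,::-1],(512,384)); A=cv2.resize(a['img'][190:310,200:290,::-1],(288,384),interpolation=cv2.INTER_CUBIC)
cv2.imwrite('pics/v7.png',np.hstack([W,A]))
```

```text
pos [0.5341 0.0571 0.0899] ydir -15.7 q [-0.56  0.59  0.48  1.95 -0.41  0.7  -0.11] w 0.0853 F [-1.5 -0.1  0.8]
shift cm [-0.02  0.01  5.59] twist 0.3
knob top proj [250.22090417 213.99718297] tcp [250.05883877 217.36773129]
```

View pics/v7.png

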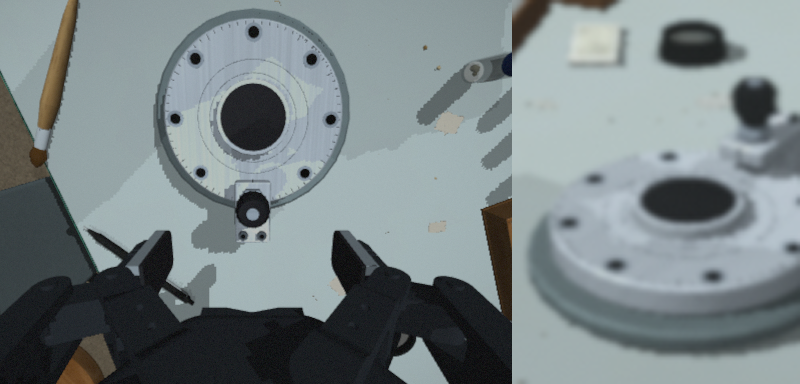

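The plate sits concentric in the table, and the knob (252.5,211) is midway between the fingers (mid ≈ 253). Descend and grip the knob.

>>> move_arm:
  gripper: [1,1,1,1,1,1,1]
  linear:
    - [0.1,0,0.5]
    - [0,0,1.5]
    - [0,0,1.5]
    - [0,0,1]
    - [0,0,0.6]
    - [0,0,0.3]
    - [0,0,0]
  twist: [0,0,0,0,0,0,0]

```text
clock: 23.4
position: [0.5344, 0.0579, 0.0358]
tool_rot: [-3.142, 0.0, 1.297]
force: [-0.3, 0.3, 0.6]
grip_width: 0.0854
finger_force: 0.0
```

>>> move_arm:
  gripper: [0,0,0,0,0,0,0,0]
  linear:
    - [0,0,0]
    - [0,0,0]
    - [0,0,0]
    - [0,0,0]
    - [0,0,0]
    - [0,0,0]
    - [0,0,0]
    - [0,0,0]
  twist: [0,0,0,0,0,0,0,0]
  squeeze: 50

```text
clock: 24.2
position: [0.5348, 0.058, 0.0363]
tool_rot: [3.141, -0.0, 1.297]
force: [0.7, -0.9, 5.6]
grip_width: 0.0231
finger_force: 48.7
```

>>> move_arm:
  gripper: [0,0,0,0,0,0]
  linear:
    - [0,0,0]
    - [0,0,0]
    - [0,0,-0.2]
    - [0,0,-0.2]
    - [0,0,0]
    - [0,0,0]
  twist: [0,0,0,0,0,0]
  squeeze: 80

```text
clock: 24.8
position: [0.5346, 0.058, 0.0399]
tool_rot: [3.141, 0.0, 1.297]
force: [4.6, -0.7, -7.6]
grip_width: 0.022
finger_force: 78.7
```

>>> move_arm:
  gripper: [0,0,0,0,0]
  linear:
    - [0,0,-0.2]
    - [0,0,-0.2]
    - [0,0,-0.1]
    - [0,0,0]
    - [0,0,0]
  twist: [0,0,0,0,0]

```text
clock: 25.3
position: [0.5346, 0.058, 0.0448]
tool_rot: [3.141, 0.0, 1.297]
force: [6.1, -0.7, -9.3]
grip_width: 0.0219
finger_force: 78.8
```

The force follows the spring, so the knob comes with the fingers. On to the stop.

>>> move_arm:
  gripper: [0,0,0,0]
  linear:
    - [0,0,-0.1]
    - [0,0,-0.1]
    - [0,0,0]
    - [0,0,0]
  twist: [0,0,0,0]

```text
clock: 25.7
position: [0.5346, 0.058, 0.0467]
tool_rot: [3.141, 0.0, 1.297]
force: [6.7, -0.8, -10.9]
grip_width: 0.0219
finger_force: 78.8
```

>>> move_arm:
  gripper: [0,0,0,0]
  linear:
    - [0,0,-0.1]
    - [0,0,0]
    - [0,0,0]
    - [0,0,0]
  twist: [0,0,0,0]

```text
clock: 26.1
position: [0.5346, 0.058, 0.0477]
tool_rot: [3.141, 0.0, 1.297]
force: [6.4, 0.1, -10.5]
grip_width: 0.0221
finger_force: 78.9
```

>>> move_arm:
  gripper: [0,0,0,0]
  linear:
    - [0,0,-0.05]
    - [0,0,0]
    - [0,0,0]
    - [0,0,0]
  twist: [0,0,0,0]

```text
clock: 26.5
position: [0.5346, 0.058, 0.0482]
tool_rot: [3.141, 0.0, 1.297]
force: [6.5, -0.6, -11.7]
grip_width: 0.0216
finger_force: 78.9
```

>>> move_arm:
  gripper: [0,0,0,0]
  linear:
    - [0,0,-0.05]
    - [0,0,0]
    - [0,0,0]
    - [0,0,0]
  twist: [0,0,0,0]

```text
clock: 26.9
position: [0.5346, 0.058, 0.0487]
tool_rot: [3.141, 0.0, 1.297]
force: [6.6, -0.0, -11.7]
grip_width: 0.0214
finger_force: 79.2
```

>>> move_arm:
  gripper: [0,0,0,0]
  linear:
    - [0,0,-0.05]
    - [0,0,0]
    - [0,0,0]
    - [0,0,0]
  twist: [0,0,0,0]

```text
clock: 27.3
position: [0.5345, 0.0579, 0.0487]
tool_rot: [3.141, 0.001, 1.297]
force: [8.8, -0.5, -22.1]
grip_width: 0.0214
finger_force: 80.1
```

>>> move_arm:
  gripper: [0,0,0,0]
  linear:
    - [0,0,-0.03]
    - [0,0,0]
    - [0,0,0]
    - [0,0,0]
  twist: [0,0,0,0]

```text
clock: 27.7
position: [0.5345, 0.058, 0.0488]
tool_rot: [3.141, 0.001, 1.297]
force: [10.8, -0.5, -28.6]
grip_width: 0.0221
finger_force: 79.9
```

The stop is reached: the force jumps at 12.4 mm of travel. I'll relax a touch, then check by numbers that the table hasn't turned.

>>> move_arm:
  gripper: [0,0,0,0]
  linear:
    - [0,0,0.02]
    - [0,0,0]
    - [0,0,0]
    - [0,0,0]
  twist: [0,0,0,0]

```text
clock: 28.1
position: [0.5344, 0.0579, 0.0488]
tool_rot: [3.141, 0.001, 1.297]
force: [9.6, 0.3, -23.5]
grip_width: 0.0216
finger_force: 80.3
```

Run:
```python
from h import *
n=snap('side','s9');m=snap('scene','c9')
g=lambda i:cv2.cvtColor(i,cv2.COLOR_RGB2GRAY)
def shift(a,b,u,v,r=8):
    t=g(a)[v-r:v+r,u-r:u+r];s=g(b)[v-r-6:v+r+6,u-r-6:u+r+6]
    R=cv2.matchTemplate(s,t,cv2.TM_CCOEFF_NORMED);_,c,_,l=cv2.minMaxLoc(R);return l[0]-6,l[1]-6,round(c,2)
s0,c0=load('side0')['img'],load('scene0')['img']
for u,v in[(217,259),(232,273),(263,276),(288,267)]:print('side hole',shift(s0,n['img'],u,v,5))
for u,v in[(179,201),(162,194),(161,182)]:print('scene hole',shift(c0,m['img'],u,v,5))
print('loupe',shift(c0,m['img'],301,218,14),'vial',shift(c0,m['img'],243,155,8)); print(monitor.observe()['force'])
```

```text
side hole (0, 0, 0.99)
side hole (0, 0, 0.99)
side hole (0, 0, 1.0)
side hole (0, 0, 0.98)
scene hole (0, 0, 1.0)
scene hole (0, 0, 0.98)
scene hole (0, 0, 1.0)
loupe (0, 0, 1.0) vial (0, 0, 0.99)
[  9.83874208  -0.08741847 -24.2115073 ]
```

```bash
python3 -c "
from workcell import bot
print(bot.job_done())"
```

```text
the job is handed in; nothing more can be done
None
```

The stage plate is pressed fully home, and the plunger knob was drawn to its stop and is held there; the table, loupe and vial have not moved, and the job was handed in at about 28 s.

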